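Tip a tote of shaft caps into the feed hopper

TASK

Carry the blue tote of yellow shaft caps by its black carry grip to the feed hopper, set it down level on the hopper's ledge with its heel behind the yellow rail and its lip over the mouth, and let go of it with all caps still inside. Then take it again by its round rear bar and tip it over the rail, heel hooked on the rail, until all five caps have slid into the hopper; do not handle the caps themselves. Finally let the empty tote back down level on the ledge with its heel behind the rail, let go, and leave everything else on the table where it is.

Things in the scene. Friction and masses are not known exactly. Their poses are not given: they have to be found in the camera images.
- tote: loose blue tipping tote, 0.3-0.45 kg. Origin under its centre on its standing plane; x to the pouring lip, z up. Tray 130 x 110 mm, floor 14 mm up, walls 4 mm thick, 53 mm high, rear wall at x=-65. No front wall: a lip rises 10 mm and ends at x=77 mm. Black runners 10 mm high end in a cross heel, front face x=35 mm; floor and lip overhang it. Starts on the table, lip roughly away from the robot
- tote_grip (a point): centre of the tote's carry grip: flat black bar of the arch over the tray, 12 mm thick along the tote's x, 16 mm high, 100 mm free along y; 88 mm above the tote's underside, right above its centre, so the tote hangs level from it. Axes as the tote's
- tote_bar (a point): centre of the tote's rear bar: round steel bar, 12 mm diameter, along the tote's y, 88 mm free between its two arms, 34 mm clear behind the rear wall; at x=-105, z=55 mm in the tote's frame. Held lightly, fingers closing along the tote's x, it turns between them. Axes as the tote's
- tote_heel (a point): point under the tote's floor, in the inner corner in front of the heel (x=41, z=4 mm in the tote's frame); it meets the rail's axis when the heel is pushed against the rail. Axes as the tote's
- hopper: green sheet-metal feed hopper, fixed. Origin on the table under the rail; x from ledge to mouth (roughly away from the robot), z up. Flat grey loading ledge on the robot's side: top 100 mm up, x=-135 to -3 mm, 150 mm wide. Open mouth beyond the rail: x=7 to 158 mm, 180 mm wide inside, side walls 155, far wall 195 mm high; sloping floor inside 20 to 45 mm up
- hopper_rail (a point): middle of the fixed round yellow tipping rail, 12 mm diameter, along the hopper's y between ledge and mouth, axis 4 mm above the ledge's top (it stands up 10 mm). The heel stops against it from the ledge side, the lip reaching over it; lift the rear bar in an arc about this axis and the tote turns over the rail as on a hinge. Axes as the hopper's
- cap1: yellow plastic shaft cap lying in the tote at the start, 18 x 32 x 18 mm, 15 g; origin at its underside. Leaves the tray only when that is tipped steeply: about 75 to 90 degrees empties it, sometimes with a shake
- cap2: yellow plastic shaft cap lying in the tote at the start, 18 x 32 x 18 mm, 15 g; origin at its underside. Leaves the tray only when that is tipped steeply: about 75 to 90 degrees empties it, sometimes with a shake
- cap3: yellow plastic shaft cap lying in the tote at the start, 18 x 32 x 18 mm, 15 g; origin at its underside. Leaves the tray only when that is tipped steeply: about 75 to 90 degrees empties it, sometimes with a shake
- cap4: yellow plastic shaft cap lying in the tote at the start, 18 x 32 x 18 mm, 15 g; origin at its underside. Leaves the tray only when that is tipped steeply: about 75 to 90 degrees empties it, sometimes with a shake
- cap5: yellow plastic shaft cap lying in the tote at the start, 18 x 32 x 18 mm, 15 g; origin at its underside. Leaves the tray only when that is tipped steeply: about 75 to 90 degrees empties it, sometimes with a shake
- gearhead_mid: bystander: black gearhead, 80 x 61 x 60 mm, between tote and hopper; origin under its centre
- grease: bystander: white tin with green label, 67 mm diameter, 36 mm high, between tote and hopper; origin under its centre
- gearhead_right: bystander: black gearhead, 80 x 61 x 60 mm, on the right; origin under its centre
- tape: bystander: roll of brown tape, 110 mm diameter, 48 mm high, on the right; origin under its centre
- red_bottle: bystander: white bottle with red cap, 59 mm diameter, 154 mm high, on the left; origin under its centre
There are look-alikes about, which are no part of the job. What is shaped like the tote but brown, green or red is not meant.

How it is judged:
By the outcome, as a careful person would: the job done as asked, in the order asked, and still so for the second after the job is handed in, with the robot touching nothing.
It also fails if it takes over 72 s, if anything falls off the work surface, if the arm or the gripper's body presses on something with over 40 N, if the wrist force passes 120 N, or if a joint passes its speed limit or range.

ROBOT

A 6-joint arm with a two-finger parallel gripper is mounted at the origin on the work surface; the furniture and walls round the work are solid. World frame = base frame: x ahead of the robot, y to its left, z up, the work surface at z = 0. Lengths are in m, angles in degrees, forces in N, time in s.
With the tool pointing down it reaches from about 0.375 to 0.9 m from the base axis. Payload 3.1 kg.
Tool frame: the origin (TCP) lies at the very end of the fingers, on their centre line; the grasp point (between the pads) lies 19 mm behind it; z points along the fingers, y is the line along which they close (so a half turn about z gives the same grasp; the last joint's range is limited). The gripper opens to 87 mm and grips with 3 to 60 N. Pads are 19 mm wide; open, the fingers measure 117 mm over their backs; the gripper's body (75 mm by 190 mm) begins 51 mm behind the grasp point.
Start: joints at [-80.93, 30.224, 82.088, -0, 67.689, -10.227], TCP at [0.207, -0.59, 0.223] pointing down, gripper open.
Joint ranges: [-176.69, 176.69], [-43.24, 126.21], [12.49, 139.97], [-82, 262], [0, 151.66], [-163.58, 163.58]. Speed limits (degrees/s): [159.86, 159.86, 180, 180, 180, 180].

INTERFACE

Orientations are given as a 3x3 rotation matrix whose columns are the frame's x, y, z axes.
In Python, from rig import bot gives the robot as it stands.
- The arm moves only by the tool move_arm, never from a script. Its argument "increments" is a list of rows, each an object with "xyz": the shift along the tool's x, y, z in mm, a list of three; "roll": the turn about the tool's z in rad; "grip": the opening in per cent of the stroke, from 0 (shut) to 100 (fully open). A call has 1 to 5 rows; each row shifts and turns the commanded pose from where the row before left it, along the tool's axes as they then stand; what a row does not reach is not made up. A row lasts 1/12 s, in which the tool goes at most 41.7 mm and 7.16 degrees, less where a joint would pass 70% of its speed; a pose out of reach is approached as far as the arm can. A call is refused whole if a number of a shift passes 41.7 or a number of a turn 0.125, either way. A call with a gripper value outside its range is refused whole. The fingers move at their own pace and stop on an object; the grip force is fixed at half the most. Time passes only in rows, so rows that do not move let the fingers close. It gives the time, the measured TCP pose, the force, the opening and the grip force at its end, in the units of the state.
- bot.read_state(): the state, without advancing time (a new reading comes with each control period).
- bot.capture(name): name is "scene" or "top" or "wrist"; returns (picture, depth): 420x560x3 uint8, red, green, blue; 420x560 float32, m along the optical axis (not along the pixel's ray), 0 where there is no reading.
- bot.camera_model(name): a dict with "intrinsics" (3x3 intrinsics, pixels), "D" ([k1, k2, p1, p2, k3] as OpenCV has them; the pictures are not rectified), "rvec" (rotation vector, rad) and "tvec" (3), from world to camera coordinates, as OpenCV has them; the wrist camera has in their place "tool_from_camera" (4x4, takes a point from camera to tool coordinates, whose origin is the TCP and whose axes are the flange's). Camera axes: x right, y down, z forward; pixel columns grow to the right and rows downward; lengths in m; the calibration is good to about 2 mm. A picture is of the moment at which its call begins: read the wrist's pose just before it. camera_model takes no time and is no camera call.
- bot.hand_in(): hands the job in; it is judged then, once.
Trained networks look in the newest picture that a camera, given by its name, has taken for a name from the list of things; names that differ only in an ending like _2 or _b are one class to them, and where a whole thing is asked for, a point or a joint stands for the part that bears it (a point fixed in the world has none). Each returns a list of dicts, best first, with "conf" (0 to 1); they miss things now and then, are a little off and sometimes report something else, mostly with a low value. They report only what shows in the picture. A call takes as long as a camera call. They do not tell look-alikes from the thing itself.
- bot.spot_in(label, camera): "at" ([x, y, z] in m, in the coordinates of the camera as it stood for that picture, good to about 4 mm: the middle of the surface that is visible of it).
- bot.trace(label, camera): "mask" (420x560 bool, what is visible of it).
The state is a dict: "time_s": time; "joint_positions": joint angles; "qvel": joint speeds; "tau": joint torques, N m; "position": TCP position; "tcp_rot": TCP orientation; "force": force on the tool from outside, world axes, zero at the start; "moment": the same for the moment, N m; "opening": opening from 0.0 (shut) to 1.0 (fully open); "grasp_force": force on a finger pad.
Only numpy, scipy, OpenCV 4.12 (cv2) and the standard library are available. Lean on these libraries where they do the work, as an engineer would, in place of code of your own. Each camera call takes 0.05 s, during which the arm holds its last target. There are 200 camera calls.

## Working session

There is one attempt and no reset: what is moved stays moved. The work goes in short steps, Python scripts to look and compute and a tool call to move; the robot and the scene stay as the last step left them, time stands still between calls to the robot, and variables do not carry over. Pictures are saved under pics/ and viewed, at most 10 in all, crops included, and the job is handed in when it is done.

Besides the shell and the picture viewer there is one more tool, called after "Request:" in YAML: its name, and indented under it one key for each argument. move_arm: Moves the arm, as the interface text tells. Its arguments: {"type":"object","properties":{"increments":{"type":"array"}},"required":["increments"]}

```bash
ls; mkdir -p pics
cat > h.py <<'E'
import numpy as np, cv2
from rig import bot
def cam(name,st=None):
    m=bot.camera_model(name); K=np.array(m["intrinsics"]); D=np.array(m["D"])
    if name=="wrist":
        T=np.eye(4); T[:3,:3]=np.array(st["tcp_rot"]); T[:3,3]=st["position"]
        W=T@np.array(m["tool_from_camera"])
    else:
        R=cv2.Rodrigues(np.array(m["rvec"],float))[0]; W=np.eye(4); W[:3,:3]=R.T; W[:3,3]=-R.T@np.array(m["tvec"],float).ravel()
    return K,D,W
def world(c,px,z):  # px Nx2, depth N -> world
    K,D,W=c; n=cv2.undistortPoints(np.array(px,float).reshape(-1,1,2),K,D)[:,0]
    z=np.array(z,float).reshape(-1,1); p=np.c_[n*z,z]; return p@W[:3,:3].T+W[:3,3]
def cloud(c,d):
    v,u=np.mgrid[0:d.shape[0],0:d.shape[1]]
    P=world(c,np.c_[u.ravel(),v.ravel()],d.ravel()).reshape(d.shape+(3,)); P[d<=0]=np.nan; return P
def save(n,im): cv2.imwrite("pics/"+n,im[...,::-1])
E
python3 - <<'E'
from h import *
s=bot.read_state(); print(s["time_s"],s["position"],s["tcp_rot"],s["force"],s["opening"])
ims=[]
for n in ["scene","top"]:
    im,d=bot.capture(n); save(n+"0.png",im); np.savez(n+"0.npz",im=im,d=d); c=cam(n)
    for l in ["tote","tote_grip","tote_bar","tote_heel","hopper","hopper_rail","gearhead_mid","grease","red_bottle"]:
        print(n,l,[(round(r["conf"],2),np.round((c[2][:3,:3]@np.array(r["at"])+c[2][:3,3]),3).tolist()) for r in bot.spot_in(l,n)][:5])
print(bot.read_state()["time_s"])
E
```

```text
pics
0.0 [ 0.20644399 -0.58913928  0.22155851] [[ 9.43820500e-01  3.30458345e-01 -3.81748756e-04]
 [ 3.30458379e-01 -9.43818110e-01  2.15285316e-03]
 [ 3.51126905e-04 -2.15805902e-03 -9.99997610e-01]] [-0.42246614  0.86660095 -0.13471763] 0.9997697997703694
scene tote [(0.9, [0.305, -0.098, 0.025]), (0.84, [0.757, 0.034, 0.022]), (0.65, [0.604, 0.25, 0.042]), (0.58, [0.271, 0.222, 0.03])]
scene tote_grip [(0.95, [0.604, 0.252, 0.04]), (0.92, [0.758, 0.03, 0.025]), (0.92, [0.31, -0.106, 0.025]), (0.8, [0.278, 0.221, 0.032])]
scene tote_bar [(0.96, [0.759, 0.033, 0.019]), (0.7, [0.313, -0.104, 0.021]), (0.65, [0.276, 0.222, 0.028])]
scene tote_heel [(0.9, [0.606, 0.252, 0.042]), (0.87, [0.758, 0.029, 0.022]), (0.79, [0.31, -0.102, 0.019]), (0.69, [0.278, 0.221, 0.032])]
scene hopper [(0.8, [0.71, -0.198, 0.101]), (0.32, [0.604, 0.25, 0.044])]
scene hopper_rail [(0.83, [0.712, -0.205, 0.1])]
scene gearhead_mid [(0.83, [0.434, 0.029, 0.044])]
scene grease [(0.63, [0.549, 0.01, 0.039])]
scene red_bottle [(0.72, [0.51, 0.513, 0.089])]
top tote [(0.92, [0.761, 0.032, 0.023]), (0.84, [0.273, 0.226, 0.01]), (0.83, [0.336, -0.134, 0.01]), (0.6, [0.615, 0.251, 0.018]), (0.23, [0.564, 0.263, 0.032])]
top tote_grip [(0.94, [0.614, 0.253, 0.023]), (0.85, [0.335, -0.134, 0.012]), (0.76, [0.76, 0.034, 0.018]), (0.75, [0.277, 0.227, 0.01])]
top tote_bar [(0.92, [0.337, -0.131, 0.012]), (0.91, [0.757, 0.037, 0.02]), (0.86, [0.277, 0.23, 0.015]), (0.73, [0.617, 0.251, 0.019])]
top tote_heel [(0.94, [0.277, 0.228, 0.015]), (0.8, [0.337, -0.133, 0.014]), (0.67, [0.758, 0.034, 0.024]), (0.65, [0.614, 0.253, 0.019])]
top hopper [(0.63, [0.634, -0.24, 0.105])]
top hopper_rail [(0.66, [0.636, -0.24, 0.103]), (0.48, [0.455, -0.485, 0.061]), (0.47, [0.566, 0.262, 0.03])]
top gearhead_mid [(0.56, [0.448, 0.018, 0.059])]
top grease [(0.68, [0.553, 0.001, 0.033])]
top red_bottle [(0.75, [0.522, 0.493, 0.108]), (0.17, [0.554, 0.003, 0.034])]
1.0
```

View pics/scene0.png

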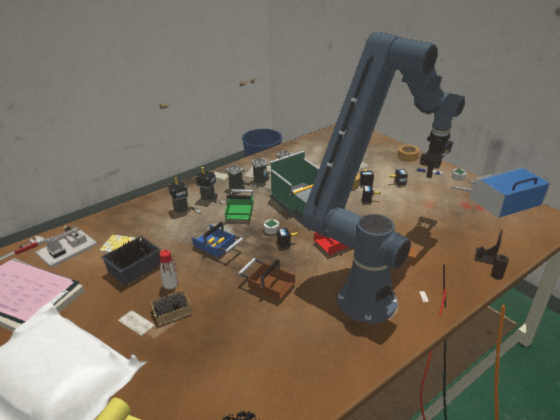

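View pics/top0.png

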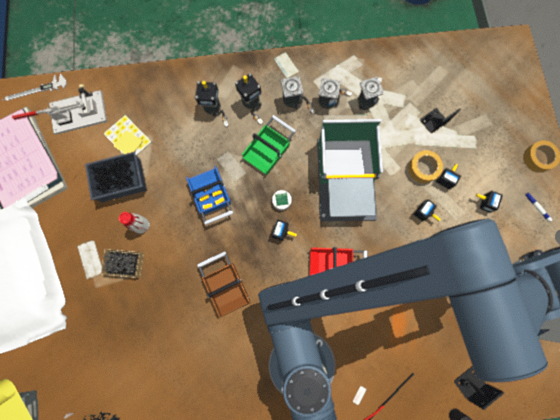

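Top view: the tote-shaped things are blue with yellow caps at (210,198), brown at (222,285), green at (267,147) and red at (337,262). I choose the blue one. The hopper is at (350,170), with its yellow rail at (348,177) and its ledge below that. Next I'll take a close crop and measure.

Run:
```python
from h import *
z=np.load("top0.npz"); im,d=z["im"],z["d"]; c=cam("top"); P=cloud(c,d); np.set_printoptions(precision=3,suppress=True)
a=cv2.resize(im[160:235,175:250],None,fx=5,fy=5,interpolation=cv2.INTER_NEAREST); b=cv2.resize(im[115:225,310:390],(273,375),interpolation=cv2.INTER_NEAREST)
save("crop0.png",np.hstack([a,b]))
Q=P[160:240,175:250].reshape(-1,3); C=im[160:240,175:250].reshape(-1,3).astype(int)
hi=(Q[:,2]>0.075)&(Q[:,2]<.13); print("hi pts",hi.sum(),Q[hi].mean(0)); 
if hi.sum()>5:
    q=Q[hi]; u=np.linalg.svd(q[:,:2]-q[:,:2].mean(0))[2][0]; print(u, np.sort(q[:,2])[[0,len(q)//2,-1]], ((q[:,:2]-q[:,:2].mean(0))@u).min(),((q[:,:2]-q[:,:2].mean(0))@u).max())
blue=(C[:,2]>C[:,0]+50); r=cv2.minAreaRect(Q[blue&np.isfinite(Q[:,0])][:,:2].astype(np.float32)); print("blue rect",r,Q[blue][:,2].max())
# hopper: yellow rail
Q=P[115:225,310:390].reshape(-1,3); C=im[115:225,310:390].reshape(-1,3).astype(int)
y=(C[:,0]>150)&(C[:,1]>120)&(C[:,2]<90)&np.isfinite(Q[:,0]); q=Q[y]; u=np.linalg.svd(q[:,:2]-q[:,:2].mean(0))[2][0]; print("rail",y.sum(),q.mean(0),np.median(q,0),u,((q[:,:2]-q[:,:2].mean(0))@u).min(),((q[:,:2]-q[:,:2].mean(0))@u).max())
l=(abs(Q[:,2]-.1)<.012)&(Q[:,0]<np.median(q[:,0])-.012); print("ledge",l.sum(),cv2.minAreaRect(Q[l][:,:2].astype(np.float32)),np.median(Q[l][:,2]))
```

```text
hi pts 143 [0.615 0.253 0.093]
[ 0.282 -0.96 ] [0.077 0.094 0.102] -0.055793433638037515 0.055476754324108084
blue rect ((0.6236526966094971, 0.2596421539783478), (0.15244293212890625, 0.11982950568199158), 16.52806854248047) nan
rail 118 [ 0.591 -0.235  0.105] [ 0.593 -0.236  0.109] [-0.053  0.999] -0.08344189484084369 0.13301770558315462
ledge 1592 ((0.5244271755218506, -0.23726049065589905), (0.16742318868637085, 0.1284622699022293), 83.7513427734375) 0.09990800709339809
```

View pics/crop0.png

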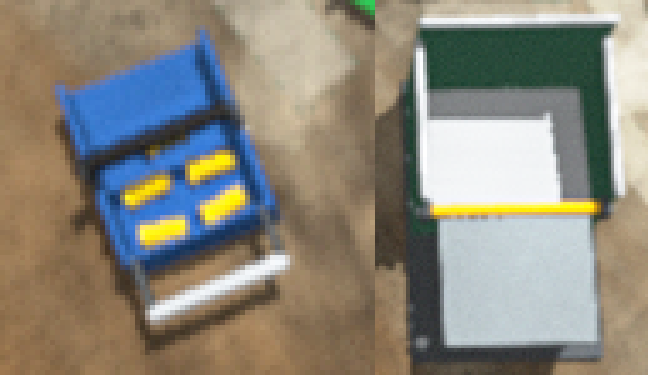

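Crop: the blue tote holds the yellow caps. Its lip points up and slightly left, the black grip bar is mid-tray and the silver rear bar is at the bottom; the hopper rail and ledge are clear. The choice is confirmed.

Run:
```python
from h import *
np.set_printoptions(precision=3,suppress=True)
m=bot.camera_model("wrist"); print(np.array(m["tool_from_camera"]),np.array(m["intrinsics"]))
```

```text
[[-0.001 -0.96  -0.28   0.078]
 [ 1.    -0.    -0.001  0.001]
 [ 0.001 -0.28   0.96  -0.163]
 [ 0.     0.     0.     1.   ]] [[359.516   0.    282.334]
 [  0.    359.516 214.25 ]
 [  0.      0.      1.   ]]
```

Request:
move_arm:
  increments:
    - {"xyz":[0,0,-20],"roll":0.12}
    - {"xyz":[0,0,-20],"roll":0.12}
    - {"xyz":[0,0,-20],"roll":0.12}
    - {"xyz":[0,0,-20],"roll":0.12}
    - {"xyz":[0,0,-20],"roll":0.12}

```text
schema error: expected keys xyz, roll, grip
```

Request:
move_arm:
  increments:
    - {"xyz":[0,0,-10],"roll":0.12}
    - {"xyz":[0,0,-10],"roll":0.12}
    - {"xyz":[0,0,-10],"roll":0.12}
    - {"xyz":[0,0,0],"roll":0.12}
    - {"xyz":[0,0,0],"roll":0.08}

```text
schema error: expected keys xyz, roll, grip
```

Request:
move_arm:
  increments:
    - {"xyz":[0,0,-20],"roll":-0.123,"grip":100}
    - {"xyz":[0,0,-20],"roll":-0.123,"grip":100}
    - {"xyz":[0,0,-20],"roll":-0.123,"grip":100}
    - {"xyz":[0,0,-20],"roll":-0.123,"grip":100}
    - {"xyz":[0,0,-20],"roll":-0.123,"grip":100}

```text
time_s: 1.42
position: [0.2066, -0.5897, 0.3235]
tcp_rot: [[0.575, 0.818, 0.0], [0.818, -0.575, 0.0], [0.0, -0.0, -1.0]]
force: [0.2, -0.3, 1.7]
opening: 0.996
grasp_force: 0.0
```

Request:
move_arm:
  increments:
    - {"xyz":[0,0,0],"roll":-0.123,"grip":100}
    - {"xyz":[0,0,0],"roll":-0.123,"grip":100}
    - {"xyz":[0,0,0],"roll":-0.123,"grip":100}
    - {"xyz":[0,0,0],"roll":-0.123,"grip":100}
    - {"xyz":[0,0,0],"roll":-0.123,"grip":100}

```text
time_s: 1.83
position: [0.2066, -0.5898, 0.3226]
tcp_rot: [[-0.002, 1.0, 0.0], [1.0, 0.002, -0.0], [-0.0, 0.0, -1.0]]
force: [0.4, 0.4, -0.1]
opening: 1.001
grasp_force: 0.0
```

Request:
move_arm:
  increments:
    - {"xyz":[25,25,0],"roll":0,"grip":100}
    - {"xyz":[25,25,0],"roll":0,"grip":100}
    - {"xyz":[25,25,0],"roll":0,"grip":100}
    - {"xyz":[25,25,0],"roll":0,"grip":100}
    - {"xyz":[25,25,0],"roll":0,"grip":100}

```text
time_s: 2.25
position: [0.3329, -0.4641, 0.3226]
tcp_rot: [[0.005, 1.0, 0.0], [1.0, -0.005, -0.0], [-0.0, 0.0, -1.0]]
force: [0.8, -0.6, -0.2]
opening: 1.003
grasp_force: 0.0
```

Request:
move_arm:
  increments:
    - {"xyz":[25,25,0],"roll":0,"grip":100}
    - {"xyz":[25,25,0],"roll":0,"grip":100}
    - {"xyz":[25,25,0],"roll":0,"grip":100}
    - {"xyz":[25,25,0],"roll":0,"grip":100}
    - {"xyz":[25,25,0],"roll":0,"grip":100}

```text
time_s: 2.67
position: [0.4586, -0.3394, 0.3227]
tcp_rot: [[0.004, 1.0, 0.0], [1.0, -0.004, -0.0], [-0.0, 0.0, -1.0]]
force: [0.8, -0.8, 0.2]
opening: 0.999
grasp_force: 0.0
```

Request:
move_arm:
  increments:
    - {"xyz":[25,25,0],"roll":0,"grip":100}
    - {"xyz":[25,25,0],"roll":0,"grip":100}
    - {"xyz":[25,25,0],"roll":0,"grip":100}
    - {"xyz":[25,25,0],"roll":0,"grip":100}
    - {"xyz":[0,0,0],"roll":0,"grip":100}

```text
time_s: 3.08
position: [0.5618, -0.2363, 0.3225]
tcp_rot: [[-0.002, 1.0, 0.003], [1.0, 0.002, 0.003], [0.003, 0.003, -1.0]]
force: [-1.0, 0.1, 0.2]
opening: 1.001
grasp_force: 0.0
```

```bash
cat > hop.py <<'E'
from h import *
np.set_printoptions(precision=4,suppress=True)
s=bot.read_state(); print(s["time_s"],s["position"],np.degrees(np.arctan2(s["tcp_rot"][1][0],s["tcp_rot"][0][0])),s["force"])
im,d=bot.capture("wrist"); save("wh.png",im); np.savez("wh.npz",im=im,d=d); c=cam("wrist",s); P=cloud(c,d)
C=im.astype(int); ok=np.isfinite(P[...,0])
y=(C[...,0]>140)&(C[...,1]>100)&(C[...,2]<80)&ok&(abs(P[...,2]-.106)<.012)&(abs(P[...,0]-.59)<.04)
q=P[y]; v=cv2.fitLine(q[:,:2].astype(np.float32),cv2.DIST_HUBER,0,.001,.001).ravel(); t=(q[:,:2]-v[2:])@v[:2]
print("rail n",y.sum(),"med",np.median(q,0),"dir",v,"ends",v[2:]+t.min()*v[:2],v[2:]+t.max()*v[:2],"yawx",np.degrees(np.arctan2(-v[0],v[1])),"ztop",np.percentile(q[:,2],[5,50,95]))
l=ok&(abs(P[...,2]-.1)<.006)&(P[...,0]<.58)&(P[...,0]>.4)&(abs(P[...,1]+.24)<.12)
print("ledge",l.sum(),np.median(P[l][:,2]),cv2.minAreaRect(P[l][:,:2].astype(np.float32)))
E
python3 hop.py
```

```text
3.0833 [ 0.5618 -0.2363  0.3225] 90.11395438511876 [-0.9526  0.0761  0.2499]
rail n 1597 med [ 0.5957 -0.2296  0.1096] dir [ 0.0956  0.9954  0.5956 -0.2315] ends [ 0.5873 -0.3174] [ 0.6031 -0.1533] yawx -5.4851246 ztop [0.1056 0.1096 0.1113]
ledge 14936 0.10035544211722694 ((0.5241054892539978, -0.23667481541633606), (0.16577361524105072, 0.1267467737197876), 84.46688842773438)
```

View pics/wh.png

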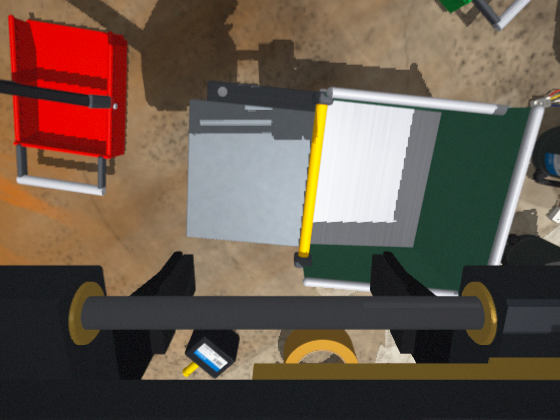

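Wrist view: the rail runs from (322,100) to (303,258), with the ledge to its left and the mouth to its right. Its yaw is about -5.5°, and its axis is at about (0.5945, -0.239). Next I move over the tote.

Request:
move_arm:
  increments:
    - {"xyz":[35,4,0],"roll":0,"grip":100}
    - {"xyz":[35,4,0],"roll":0,"grip":100}
    - {"xyz":[35,4,0],"roll":0,"grip":100}
    - {"xyz":[35,4,0],"roll":0,"grip":100}
    - {"xyz":[35,4,0],"roll":0,"grip":100}

```text
time_s: 3.55
position: [0.5781, -0.0661, 0.3226]
tcp_rot: [[0.006, 1.0, -0.0], [1.0, -0.006, -0.001], [-0.001, -0.0, -1.0]]
force: [-0.3, 0.7, -0.5]
opening: 0.999
grasp_force: 0.0
```

Request:
move_arm:
  increments:
    - {"xyz":[35,4,0],"roll":0,"grip":100}
    - {"xyz":[35,4,0],"roll":0,"grip":100}
    - {"xyz":[35,4,0],"roll":0,"grip":100}
    - {"xyz":[35,4,0],"roll":0,"grip":100}
    - {"xyz":[35,4,0],"roll":0,"grip":100}

```text
time_s: 3.97
position: [0.5991, 0.1089, 0.3227]
tcp_rot: [[0.005, 1.0, -0.0], [1.0, -0.005, -0.001], [-0.001, -0.0, -1.0]]
force: [-0.1, -0.9, -0.1]
opening: 1.001
grasp_force: 0.0
```

Request:
move_arm:
  increments:
    - {"xyz":[35,4,0],"roll":0,"grip":100}
    - {"xyz":[35,4,0],"roll":0,"grip":100}
    - {"xyz":[35,4,0],"roll":0,"grip":100}
    - {"xyz":[35,4,0],"roll":0,"grip":100}
    - {"xyz":[0,0,0],"roll":-0.1,"grip":100}

```text
time_s: 4.38
position: [0.616, 0.2537, 0.3223]
tcp_rot: [[-0.102, 0.995, 0.001], [0.995, 0.102, 0.004], [0.003, 0.001, -1.0]]
force: [0.5, 0.2, 0.1]
opening: 1.001
grasp_force: 0.0
```

Request:
move_arm:
  increments:
    - {"xyz":[0,0,0],"roll":-0.1,"grip":100}
    - {"xyz":[0,0,0],"roll":-0.085,"grip":60}
    - {"xyz":[0,0,0],"roll":0,"grip":60}
    - {"xyz":[0,0,0],"roll":0,"grip":60}

```text
time_s: 4.72
position: [0.616, 0.2475, 0.3225]
tcp_rot: [[-0.274, 0.962, -0.0], [0.962, 0.274, -0.0], [-0.0, -0.0, -1.0]]
force: [-0.1, -0.1, 0.1]
opening: 0.854
grasp_force: 0.0
```

```bash
cat > tot.py <<'E'
from h import *
np.set_printoptions(precision=4,suppress=True)
s=bot.read_state(); print(s["time_s"],s["position"],np.degrees(np.arctan2(s["tcp_rot"][1][0],s["tcp_rot"][0][0])),s["force"],s["opening"])
im,d=bot.capture("wrist"); save("wt.png",im); np.savez("wt.npz",im=im,d=d); c=cam("wrist",s); P=cloud(c,d)
ok=np.isfinite(P[...,0])&(np.linalg.norm(P[...,:2]-[.60,.25],axis=-1)<.12)
C=im.astype(int)
def line(m,n):
    q=P[m]; v=cv2.fitLine(q[:,:2].astype(np.float32),cv2.DIST_HUBER,0,.001,.001).ravel()
    if v[1]<0: v[:2]*=-1
    t=(q[:,:2]-v[2:])@v[:2]; a,b=np.percentile(t,[1,99]); print(n,m.sum(),"mid",v[2:]+(a+b)/2*v[:2],"len",b-a,"yawx",np.degrees(np.arctan2(-v[0],v[1])),"z",np.percentile(q[:,2],[10,50,90]))
g=ok&(P[...,2]>.085)&(P[...,2]<.115)&(np.linalg.norm(P[...,:2]-[.615,.253],axis=-1)<.065); line(g,"grip")
b=ok&(P[...,2]>.045)&(P[...,2]<.07)&(C.min(-1)>110)&(np.linalg.norm(P[...,:2]-[.515,.224],axis=-1)<.07); line(b,"bar")
E
python3 tot.py
```

```text
4.7167 [0.616  0.2475 0.3225] 105.91225539867558 [-0.1461 -0.0569  0.1229] 0.8537006741740327
grip 1111 mid [0.6178 0.2536] len 0.10833230434589941 yawx 16.026728 z [0.0944 0.096  0.0972]
bar 807 mid [0.5185 0.2237] len 0.09741352850304455 yawx 16.758957 z [0.0579 0.0603 0.0617]
```

View pics/wt.png

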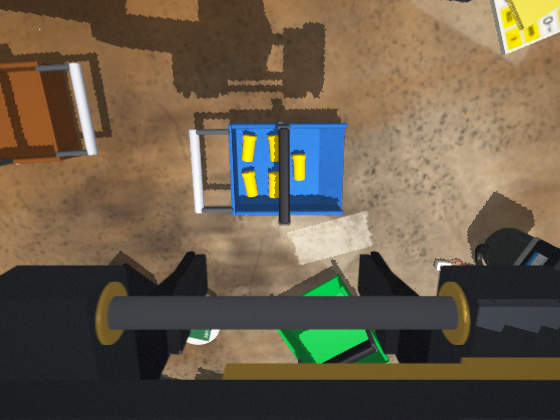

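Wrist view: the blue tote has its grip at (284,173), its rear bar at (197,172), and all five caps behind or under the grip. I'll descend and grip.

Request:
move_arm:
  increments:
    - {"xyz":[5.4,3.4,30],"roll":-0.008,"grip":60}
    - {"xyz":[0,0,40],"roll":0,"grip":60}
    - {"xyz":[0,0,40],"roll":0,"grip":60}
    - {"xyz":[0,0,40],"roll":0,"grip":60}
    - {"xyz":[0,0,40],"roll":0,"grip":60}

```text
time_s: 5.18
position: [0.6179, 0.2539, 0.1314]
tcp_rot: [[-0.283, 0.959, 0.001], [0.959, 0.283, 0.0], [-0.0, 0.001, -1.0]]
force: [0.4, 0.1, 0.3]
opening: 0.605
grasp_force: 0.0
```

Request:
move_arm:
  increments:
    - {"xyz":[0,0,25],"roll":0,"grip":60}
    - {"xyz":[0,0,20],"roll":0,"grip":60}
    - {"xyz":[0,0,18],"roll":0,"grip":60}
    - {"xyz":[0,0,0],"roll":0,"grip":60}
    - {"xyz":[0,0,0],"roll":0,"grip":30}

```text
time_s: 5.6
position: [0.6172, 0.2539, 0.0687]
tcp_rot: [[-0.283, 0.959, -0.002], [0.959, 0.283, -0.001], [0.0, -0.002, -1.0]]
force: [1.1, 0.5, 0.2]
opening: 0.573
grasp_force: 0.0
```

Request:
move_arm:
  increments:
    - {"xyz":[0,0,0],"roll":0,"grip":0}
    - {"xyz":[0,0,0],"roll":0,"grip":0}
    - {"xyz":[0,0,0],"roll":0,"grip":0}
    - {"xyz":[0,0,0],"roll":0,"grip":0}
    - {"xyz":[0,0,0],"roll":0,"grip":0}

```text
time_s: 6.02
position: [0.6182, 0.2548, 0.0706]
tcp_rot: [[-0.285, 0.959, 0.002], [0.959, 0.285, 0.0], [-0.0, 0.002, -1.0]]
force: [1.0, 0.4, 0.7]
opening: 0.234
grasp_force: 0.0
```

Request:
move_arm:
  increments:
    - {"xyz":[0,0,0],"roll":0,"grip":0}
    - {"xyz":[0,0,0],"roll":0,"grip":0}
    - {"xyz":[0,0,0],"roll":0,"grip":0}
    - {"xyz":[0,0,0],"roll":0,"grip":0}
    - {"xyz":[0,0,0],"roll":0,"grip":0}

```text
time_s: 6.43
position: [0.6166, 0.2544, 0.0699]
tcp_rot: [[-0.285, 0.958, -0.002], [0.958, 0.285, -0.001], [-0.0, -0.002, -1.0]]
force: [-4.9, -2.5, 5.7]
opening: 0.137
grasp_force: 30.0
```

Request:
move_arm:
  increments:
    - {"xyz":[0,0,-8],"roll":0,"grip":0}
    - {"xyz":[0,0,-16],"roll":0,"grip":0}
    - {"xyz":[0,0,-24],"roll":0,"grip":0}
    - {"xyz":[0,0,-28],"roll":0,"grip":0}
    - {"xyz":[0,0,-28],"roll":0,"grip":0}

```text
time_s: 6.85
position: [0.6174, 0.2546, 0.173]
tcp_rot: [[-0.285, 0.959, -0.001], [0.959, 0.285, -0.0], [0.0, -0.001, -1.0]]
force: [0.5, -0.1, -4.3]
opening: 0.138
grasp_force: 30.0
```

Request:
move_arm:
  increments:
    - {"xyz":[0,0,-28],"roll":0,"grip":0}
    - {"xyz":[0,0,-24],"roll":0,"grip":0}
    - {"xyz":[0,0,-18],"roll":0,"grip":0}
    - {"xyz":[0,0,-11],"roll":0,"grip":0}
    - {"xyz":[0,0,0],"roll":0,"grip":0}

```text
time_s: 7.27
position: [0.6195, 0.2552, 0.2571]
tcp_rot: [[-0.285, 0.959, 0.006], [0.959, 0.285, 0.002], [-0.0, 0.006, -1.0]]
force: [1.0, -0.1, -4.2]
opening: 0.132
grasp_force: 30.0
```

Run:
```python
from h import *
s=bot.read_state(); print(s["position"],s["force"],s["moment"])
c=cam("scene"); im,d=bot.capture("scene"); im2,d2=bot.capture("wrist")
a=cv2.resize(im[140:300,150:310],(480,480)); save("lift.png",a)
save("lift.png",np.hstack([cv2.resize(im[170:280,170:280],(400,400)),cv2.resize(im2[80:290,130:400],(400,311))[:].repeat(1,0) if 0 else cv2.resize(im2[60:290,150:380],(400,400))]))
```

```text
[0.61949354 0.25518946 0.25709849] [ 0.99848868 -0.10290799 -4.17271418] [ 0.05796257 -0.28746809 -0.02053014]
```

View pics/lift.png

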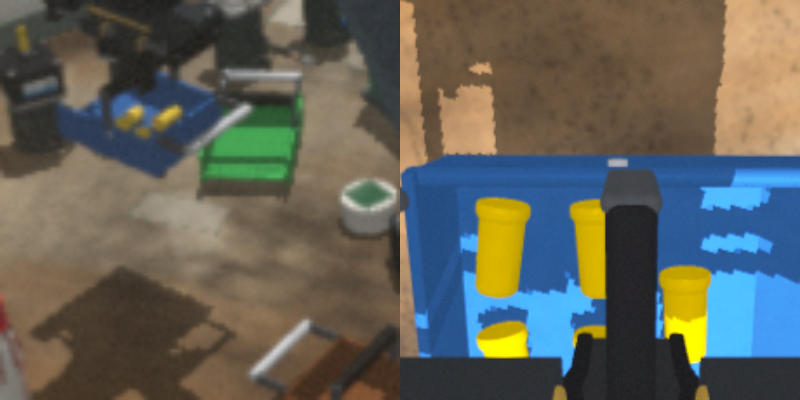

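The tote hangs level with its caps aboard. Now the carry to the hopper.

Request:
move_arm:
  increments:
    - {"xyz":[-7.3,-3.4,0],"roll":0,"grip":0}
    - {"xyz":[-14.5,-6.8,0],"roll":0,"grip":0}
    - {"xyz":[-21.8,-10.1,0],"roll":0,"grip":0}
    - {"xyz":[-25.8,-12,0],"roll":0,"grip":0}
    - {"xyz":[-25.8,-12,0],"roll":0,"grip":0}

```text
time_s: 7.78
position: [0.6009, 0.1485, 0.2529]
tcp_rot: [[-0.286, 0.958, -0.003], [0.958, 0.286, -0.001], [-0.0, -0.003, -1.0]]
force: [0.3, -0.5, -5.1]
opening: 0.136
grasp_force: 30.0
```

Request:
move_arm:
  increments:
    - {"xyz":[-25.8,-12,0],"roll":0,"grip":0}
    - {"xyz":[-25.8,-12,0],"roll":0,"grip":0}
    - {"xyz":[-25.8,-12,0],"roll":0,"grip":0}
    - {"xyz":[-25.8,-12,0],"roll":0,"grip":0}
    - {"xyz":[-25.8,-12,0],"roll":0,"grip":0}

```text
time_s: 8.2
position: [0.5798, 0.0074, 0.2533]
tcp_rot: [[-0.284, 0.959, -0.003], [0.959, 0.284, -0.0], [0.001, -0.003, -1.0]]
force: [1.7, -0.2, -4.6]
opening: 0.134
grasp_force: 30.0
```

Request:
move_arm:
  increments:
    - {"xyz":[-25.8,-12,0],"roll":0,"grip":0}
    - {"xyz":[-25.8,-12,0],"roll":0,"grip":0}
    - {"xyz":[-25.8,-12,0],"roll":0,"grip":0}
    - {"xyz":[-25.8,-12,0],"roll":0,"grip":0}
    - {"xyz":[-25.8,-12,0],"roll":0,"grip":0}

```text
time_s: 8.62
position: [0.5588, -0.133, 0.2534]
tcp_rot: [[-0.284, 0.959, -0.003], [0.959, 0.284, 0.0], [0.001, -0.003, -1.0]]
force: [1.0, 0.4, -4.7]
opening: 0.133
grasp_force: 30.0
```

Request:
move_arm:
  increments:
    - {"xyz":[-25.8,-12,0],"roll":0,"grip":0}
    - {"xyz":[-25.8,-12,0],"roll":0,"grip":0}
    - {"xyz":[-21.8,-10.1,0],"roll":0,"grip":0}
    - {"xyz":[-14.5,-6.8,0],"roll":0,"grip":0}
    - {"xyz":[-7.3,-3.4,0],"roll":0,"grip":0}

```text
time_s: 9.03
position: [0.5435, -0.238, 0.2534]
tcp_rot: [[-0.282, 0.959, -0.002], [0.959, 0.282, -0.0], [0.0, -0.002, -1.0]]
force: [0.5, 0.4, -5.2]
opening: 0.137
grasp_force: 30.0
```

Request:
move_arm:
  increments:
    - {"xyz":[0,0,0],"roll":0.064,"grip":0}
    - {"xyz":[0,0,0],"roll":0.1,"grip":0}
    - {"xyz":[0,0,0],"roll":0.1,"grip":0}
    - {"xyz":[0,0,0],"roll":0.08,"grip":0}
    - {"xyz":[0,0,0],"roll":0.04,"grip":0}

```text
time_s: 9.45
position: [0.5443, -0.2342, 0.2536]
tcp_rot: [[0.098, 0.995, -0.002], [0.995, -0.098, 0.002], [0.001, -0.002, -1.0]]
force: [0.0, -0.2, -4.8]
opening: 0.136
grasp_force: 30.0
```

Request:
move_arm:
  increments:
    - {"xyz":[0,0,0],"roll":0,"grip":0}
    - {"xyz":[0,0,0],"roll":0,"grip":0}

```text
time_s: 9.62
position: [0.5447, -0.2343, 0.2539]
tcp_rot: [[0.094, 0.996, -0.002], [0.996, -0.094, 0.001], [0.001, -0.002, -1.0]]
force: [0.2, 0.2, -5.2]
opening: 0.135
grasp_force: 30.0
```

```bash
cat > pl.py <<'E'
from h import *
import sys
np.set_printoptions(precision=4,suppress=True)
s=bot.read_state(); print(s["time_s"],s["position"],np.degrees(np.arctan2(s["tcp_rot"][1][0],s["tcp_rot"][0][0])),s["force"])
im,d=bot.capture("wrist"); im2,d2=bot.capture("top")
save(sys.argv[1],np.hstack([cv2.resize(im,(480,360)),cv2.resize(im2[110:230,300:400],(300,360))]))
for n,i,dd in [("wrist",im,d),("top",im2,d2)]:
    P=cloud(cam(n,s),dd); C=i.astype(int); ok=np.isfinite(P[...,0])&(abs(P[...,0]-.55)<.2)&(abs(P[...,1]+.24)<.12)
    y=(C[...,0]>130)&(C[...,1]>95)&(C[...,2]<80)&ok&(abs(P[...,2]-.108)<.012)&(abs(P[...,0]-.595)<.02)
    if y.sum()>10: print(n,"rail",y.sum(),np.median(P[y],0),P[y][:,1].min(),P[y][:,1].max())
    b=(C[...,2]>C[...,0]+50)&(C[...,2]>C[...,1]+30)&ok
    if b.sum()>20: q=P[b]; print(n,"blue",b.sum(),cv2.minAreaRect(q[:,:2].astype(np.float32)),"z",np.percentile(q[:,2],[2,50,98]))
    k=ok&(C.max(-1)<70)&(P[...,2]>.16)&(P[...,2]<.35)
    w=ok&(C.min(-1)>105)&(P[...,2]>.13)&(P[...,2]<.26)&(P[...,0]<.48)
    if w.sum()>10:
        q=P[w]; v=cv2.fitLine(q[:,:2].astype(np.float32),cv2.DIST_HUBER,0,.001,.001).ravel(); print(n,"bar",w.sum(),np.median(q,0),"yawx",np.degrees(np.arctan2(-v[0]*np.sign(v[1]),abs(v[1]))),"y",q[:,1].min(),q[:,1].max())
E
python3 pl.py p1.png
```

```text
9.6167 [ 0.5447 -0.2343  0.2539] 84.6249383115229 [ 0.1549  0.1907 -5.2228]
wrist rail 690 [ 0.601  -0.1728  0.1096] -0.19406587691905527 -0.15334521751456082
wrist blue 21161 ((0.5847573280334473, -0.23995055258274078), (0.12212078273296356, 0.22246626019477844), 75.53118896484375) z [0.1975 0.202  0.2409]
wrist bar 3526 [ 0.4452 -0.2113  0.2447] yawx -5.5333385 y -0.27535932287360493 -0.1752453375442287
top rail 22 [ 0.5977 -0.1711  0.108 ] -0.18898849214344052 -0.1563219092433078
top blue 39 ((0.552929162979126, -0.15784123539924622), (0.016397804021835327, 0.16996091604232788), 59.10051345825195) z [0.2018 0.2358 0.6404]
```

View pics/p1.png

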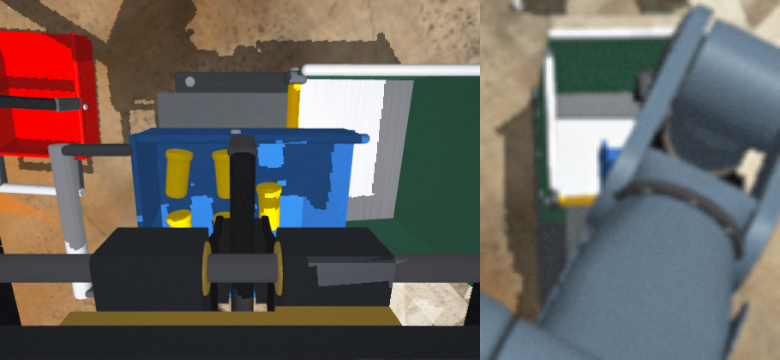

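Wrist view: the tote is over the ledge with its lip past the rail at (293,100), level, and the caps are inside. Lowering now.

Request:
move_arm:
  increments:
    - {"xyz":[0,0,8],"roll":0,"grip":0}
    - {"xyz":[0,0,16],"roll":0,"grip":0}
    - {"xyz":[0,0,20],"roll":0,"grip":0}
    - {"xyz":[0,0,16],"roll":0,"grip":0}
    - {"xyz":[0,0,10],"roll":0,"grip":0}

```text
time_s: 10.13
position: [0.5443, -0.2338, 0.1821]
tcp_rot: [[0.094, 0.996, -0.003], [0.996, -0.094, 0.002], [0.002, -0.003, -1.0]]
force: [0.0, 0.2, -4.1]
opening: 0.136
grasp_force: 30.0
```

Request:
move_arm:
  increments:
    - {"xyz":[0,0,5],"roll":0,"grip":0}
    - {"xyz":[0,0,4],"roll":0,"grip":0}
    - {"xyz":[0,0,3],"roll":0,"grip":0}
    - {"xyz":[0,0,0],"roll":0,"grip":0}
    - {"xyz":[0,0,0],"roll":0,"grip":0}

```text
time_s: 10.55
position: [0.546, -0.2349, 0.1732]
tcp_rot: [[0.095, 0.995, 0.001], [0.995, -0.095, -0.001], [-0.001, 0.001, -1.0]]
force: [-0.2, 1.0, -5.5]
opening: 0.136
grasp_force: 30.0
```

Request:
move_arm:
  increments:
    - {"xyz":[0,0,1.5],"roll":0,"grip":0}
    - {"xyz":[0,0,0],"roll":0,"grip":0}
    - {"xyz":[0,0,0],"roll":0,"grip":0}

```text
time_s: 10.8
position: [0.5457, -0.2347, 0.1714]
tcp_rot: [[0.095, 0.995, 0.001], [0.995, -0.095, -0.0], [-0.0, 0.001, -1.0]]
force: [0.1, 0.0, -5.1]
opening: 0.133
grasp_force: 30.0
```

Request:
move_arm:
  increments:
    - {"xyz":[0,0,1.5],"roll":0,"grip":0}
    - {"xyz":[0,0,0],"roll":0,"grip":0}
    - {"xyz":[0,0,0],"roll":0,"grip":0}

```text
time_s: 11.05
position: [0.5457, -0.2347, 0.1697]
tcp_rot: [[0.095, 0.995, 0.0], [0.995, -0.095, -0.0], [-0.0, 0.0, -1.0]]
force: [-0.6, -0.3, -3.6]
opening: 0.138
grasp_force: 30.0
```

Request:
move_arm:
  increments:
    - {"xyz":[0,0,1],"roll":0,"grip":0}
    - {"xyz":[0,0,0],"roll":0,"grip":0}
    - {"xyz":[0,0,0],"roll":0,"grip":0}

```text
time_s: 11.3
position: [0.5457, -0.2347, 0.1696]
tcp_rot: [[0.095, 0.996, 0.001], [0.996, -0.095, -0.001], [-0.001, 0.001, -1.0]]
force: [-2.6, 1.5, 4.9]
opening: 0.136
grasp_force: 30.0
```

Request:
move_arm:
  increments:
    - {"xyz":[0,0,0],"roll":0,"grip":20}
    - {"xyz":[0,0,0],"roll":0,"grip":40}
    - {"xyz":[0,0,0],"roll":0,"grip":50}
    - {"xyz":[0,0,0],"roll":0,"grip":50}
    - {"xyz":[0,0,0],"roll":0,"grip":50}

```text
time_s: 11.72
position: [0.5456, -0.2347, 0.1684]
tcp_rot: [[0.095, 0.995, 0.0], [0.995, -0.095, -0.0], [0.0, 0.0, -1.0]]
force: [0.0, -0.2, 0.4]
opening: 0.414
grasp_force: 0.0
```

Request:
move_arm:
  increments:
    - {"xyz":[0,0,-10],"roll":0,"grip":50}
    - {"xyz":[0,0,-20],"roll":0,"grip":50}
    - {"xyz":[0,0,-35],"roll":0,"grip":50}
    - {"xyz":[0,0,-35],"roll":0,"grip":50}
    - {"xyz":[0,0,-20],"roll":0,"grip":50}

```text
time_s: 12.13
position: [0.547, -0.2355, 0.2932]
tcp_rot: [[0.095, 0.995, 0.005], [0.995, -0.095, -0.003], [-0.003, 0.006, -1.0]]
force: [0.4, -0.1, -0.0]
opening: 0.5
grasp_force: 0.0
```

Request:
move_arm:
  increments:
    - {"xyz":[0,-30,0],"roll":0,"grip":36}
    - {"xyz":[0,-40,0],"roll":0,"grip":36}
    - {"xyz":[0,-30,0],"roll":0,"grip":36}
    - {"xyz":[0,0,0],"roll":0,"grip":36}
    - {"xyz":[0,0,0],"roll":0,"grip":36}

```text
time_s: 12.55
position: [0.4451, -0.225, 0.2896]
tcp_rot: [[0.096, 0.995, 0.001], [0.995, -0.096, -0.001], [-0.001, 0.001, -1.0]]
force: [0.6, 0.2, -0.3]
opening: 0.365
grasp_force: 0.0
```

```bash
python3 pl.py p2.png
```

```text
12.55 [ 0.4451 -0.225   0.2896] 84.47671682553624 [ 0.6104  0.1592 -0.3031]
wrist rail 523 [ 0.6001 -0.1697  0.1095] -0.31747393028938875 -0.1526419739609554
wrist blue 13815 ((0.5741559267044067, -0.2424071729183197), (0.13286370038986206, 0.21758902072906494), 75.1451416015625) z [0.1132 0.1182 0.1565]
wrist bar 1753 [ 0.4435 -0.2271  0.1603] yawx -3.6831288 y -0.2779851916763597 -0.17572294816399156
top rail 20 [ 0.598  -0.1708  0.1094] -0.18278232567249147 -0.1553740303650493
top blue 491 ((0.5076754093170166, -0.20515385270118713), (0.10081028193235397, 0.23856161534786224), 72.77362060546875) z [0.1092 0.1181 0.374 ]
```

View pics/p2.png

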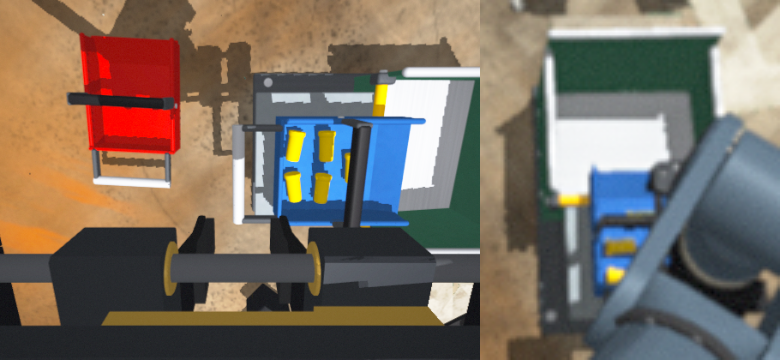

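Wrist view: the tote stands level behind the rail with its lip over the mouth. The caps are inside, and the bar is at (238,175). Taking the rear bar.

Request:
move_arm:
  increments:
    - {"xyz":[0,-2,25],"roll":0,"grip":36}
    - {"xyz":[0,0,35],"roll":0,"grip":36}
    - {"xyz":[0,0,35],"roll":0,"grip":36}
    - {"xyz":[0,0,30],"roll":0,"grip":36}
    - {"xyz":[0,0,15],"roll":0,"grip":36}

```text
time_s: 13.07
position: [0.444, -0.2242, 0.1452]
tcp_rot: [[0.094, 0.996, -0.003], [0.996, -0.094, 0.003], [0.003, -0.003, -1.0]]
force: [-0.4, 1.0, 0.1]
opening: 0.363
grasp_force: 0.0
```

Request:
move_arm:
  increments:
    - {"xyz":[0,0,10],"roll":0,"grip":36}
    - {"xyz":[0,0,0],"roll":0,"grip":36}
    - {"xyz":[0,0,0],"roll":0,"grip":20}
    - {"xyz":[0,0,0],"roll":0,"grip":10}
    - {"xyz":[0,0,0],"roll":0,"grip":0}

```text
time_s: 13.48
position: [0.4448, -0.2255, 0.1394]
tcp_rot: [[0.094, 0.996, 0.001], [0.996, -0.094, -0.001], [-0.001, 0.001, -1.0]]
force: [-2.8, -0.2, -0.2]
opening: 0.212
grasp_force: 1.0
```

Request:
move_arm:
  increments:
    - {"xyz":[0,0,0],"roll":0,"grip":0}
    - {"xyz":[0,0,0],"roll":0,"grip":0}
    - {"xyz":[0,0,0],"roll":0,"grip":0}
    - {"xyz":[0,0,0],"roll":0,"grip":0}

```text
time_s: 13.82
position: [0.443, -0.2246, 0.1392]
tcp_rot: [[0.094, 0.996, -0.002], [0.996, -0.094, 0.0], [0.0, -0.002, -1.0]]
force: [-6.0, -0.4, 6.3]
opening: 0.128
grasp_force: 30.0
```

Request:
move_arm:
  increments:
    - {"xyz":[0,2,0],"roll":0,"grip":0}
    - {"xyz":[0,2,0],"roll":0,"grip":0}
    - {"xyz":[0,0,0],"roll":0,"grip":0}

```text
time_s: 14.07
position: [0.446, -0.2246, 0.1392]
tcp_rot: [[0.094, 0.996, -0.004], [0.996, -0.094, 0.001], [0.001, -0.004, -1.0]]
force: [-7.8, 0.6, 8.3]
opening: 0.131
grasp_force: 30.0
```

Request:
move_arm:
  increments:
    - {"xyz":[0,1.5,0],"roll":0,"grip":0}
    - {"xyz":[0,0,0],"roll":0,"grip":0}
    - {"xyz":[0,0,0],"roll":0,"grip":0}

```text
time_s: 14.32
position: [0.4472, -0.2246, 0.1392]
tcp_rot: [[0.094, 0.996, -0.004], [0.996, -0.094, 0.001], [0.001, -0.004, -1.0]]
force: [-7.9, 0.9, 8.7]
opening: 0.126
grasp_force: 30.0
```

Request:
move_arm:
  increments:
    - {"xyz":[0,1.5,0],"roll":0,"grip":0}
    - {"xyz":[0,0,0],"roll":0,"grip":0}
    - {"xyz":[0,0,0],"roll":0,"grip":0}

```text
time_s: 14.57
position: [0.4486, -0.2247, 0.1392]
tcp_rot: [[0.094, 0.996, -0.004], [0.996, -0.094, 0.002], [0.001, -0.005, -1.0]]
force: [-7.8, 0.0, 9.0]
opening: 0.128
grasp_force: 30.0
```

Request:
move_arm:
  increments:
    - {"xyz":[0,0,-1],"roll":0,"grip":0}
    - {"xyz":[0,1.5,0],"roll":0,"grip":0}
    - {"xyz":[0,0,0],"roll":0,"grip":0}

```text
time_s: 14.82
position: [0.4488, -0.2247, 0.1393]
tcp_rot: [[0.093, 0.996, -0.008], [0.996, -0.093, 0.002], [0.002, -0.008, -1.0]]
force: [-10.1, -1.5, 4.4]
opening: 0.13
grasp_force: 30.0
```

Request:
move_arm:
  increments:
    - {"xyz":[0,1.5,0],"roll":0,"grip":0}
    - {"xyz":[0,0,0],"roll":0,"grip":0}
    - {"xyz":[0,0,0],"roll":0,"grip":0}

```text
time_s: 15.07
position: [0.4488, -0.2247, 0.1393]
tcp_rot: [[0.093, 0.996, -0.011], [0.996, -0.093, 0.003], [0.002, -0.011, -1.0]]
force: [-14.1, -2.3, 6.8]
opening: 0.122
grasp_force: 30.0
```

Request:
move_arm:
  increments:
    - {"xyz":[0,1.5,0],"roll":0,"grip":0}
    - {"xyz":[0,0,0],"roll":0,"grip":0}
    - {"xyz":[0,0,0],"roll":0,"grip":0}

```text
time_s: 15.32
position: [0.4488, -0.2246, 0.1392]
tcp_rot: [[0.092, 0.996, -0.014], [0.996, -0.092, 0.003], [0.002, -0.014, -1.0]]
force: [-17.0, -4.4, 8.8]
opening: 0.127
grasp_force: 30.0
```

Contact with the rail is at TCP x=0.4488, which agrees with the measured rail. Computing the arc.

Run:
```python
import numpy as np
th=np.r_[0,1.5,4,7.5,11.5,np.arange(16,89,4.5),90]; t=np.radians(th)
p=.987*np.c_[-146*np.cos(t)+51*np.sin(t),146*np.sin(t)+51*np.cos(t)]
for a,b in zip(th[1:],np.diff(p,axis=0)): print(a,b.round(1))
```

```text
1.5 [1.4 3.8]
4.0 [2.5 6.2]
7.5 [3.9 8.4]
11.5 [5.1 9.3]
16.0 [ 6.5 10.1]
20.5 [7.3 9.5]
25.0 [8.  8.9]
29.5 [8.7 8.2]
34.0 [9.3 7.5]
38.5 [9.9 6.8]
43.0 [10.4  6. ]
47.5 [10.8  5.2]
52.0 [11.2  4.3]
56.5 [11.5  3.4]
61.0 [11.7  2.5]
65.5 [11.9  1.6]
70.0 [12.   0.6]
74.5 [12.  -0.3]
79.0 [11.9 -1.3]
83.5 [11.8 -2.2]
88.0 [11.6 -3.1]
90.0 [ 5.1 -1.7]
```

Request:
move_arm:
  increments:
    - {"xyz":[0,-2,0],"roll":0,"grip":0}
    - {"xyz":[0,0,0],"roll":0,"grip":0}
    - {"xyz":[0,0,0],"roll":0,"grip":0}

```text
time_s: 15.57
position: [0.4488, -0.2247, 0.1393]
tcp_rot: [[0.093, 0.996, -0.01], [0.996, -0.093, 0.003], [0.002, -0.01, -1.0]]
force: [-12.2, -2.2, 4.7]
opening: 0.124
grasp_force: 30.0
```

Request:
move_arm:
  increments:
    - {"xyz":[0,0.4,-3.8],"roll":0,"grip":0}
    - {"xyz":[0,2.5,-6.2],"roll":0,"grip":0}
    - {"xyz":[0,3.9,-8.4],"roll":0,"grip":0}
    - {"xyz":[0,5.1,-9.3],"roll":0,"grip":0}
    - {"xyz":[0,0,0],"roll":0,"grip":0}

```text
time_s: 15.98
position: [0.4618, -0.2262, 0.1679]
tcp_rot: [[0.093, 0.996, -0.008], [0.996, -0.093, 0.002], [0.001, -0.008, -1.0]]
force: [-10.6, -0.8, 2.9]
opening: 0.13
grasp_force: 30.0
```

Request:
move_arm:
  increments:
    - {"xyz":[0,6.5,-10.1],"roll":0,"grip":0}
    - {"xyz":[0,7.3,-9.5],"roll":0,"grip":0}
    - {"xyz":[0,8,-8.9],"roll":0,"grip":0}
    - {"xyz":[0,8.7,-8.2],"roll":0,"grip":0}
    - {"xyz":[0,9.3,-7.5],"roll":0,"grip":0}

```text
time_s: 16.4
position: [0.4986, -0.2295, 0.2122]
tcp_rot: [[0.093, 0.996, -0.015], [0.996, -0.093, 0.003], [0.001, -0.015, -1.0]]
force: [-17.4, 0.5, 14.8]
opening: 0.129
grasp_force: 30.0
```

Request:
move_arm:
  increments:
    - {"xyz":[0,9.9,-6.8],"roll":0,"grip":0}
    - {"xyz":[0,10.4,-6],"roll":0,"grip":0}
    - {"xyz":[0,0,0],"roll":0,"grip":0}

```text
time_s: 16.65
position: [0.5245, -0.2325, 0.2278]
tcp_rot: [[0.094, 0.996, -0.002], [0.996, -0.094, -0.0], [-0.001, -0.002, -1.0]]
force: [-10.3, 2.5, 16.7]
opening: 0.123
grasp_force: 30.0
```

Request:
move_arm:
  increments:
    - {"xyz":[0,10,-7],"roll":0,"grip":0}
    - {"xyz":[0,11.2,-4.3],"roll":0,"grip":0}
    - {"xyz":[0,11.5,-3.4],"roll":0,"grip":0}
    - {"xyz":[0,11.7,-2.5],"roll":0,"grip":0}
    - {"xyz":[0,0,0],"roll":0,"grip":0}

```text
time_s: 17.07
position: [0.5718, -0.2374, 0.243]
tcp_rot: [[0.094, 0.996, 0.005], [0.996, -0.094, -0.002], [-0.001, 0.005, -1.0]]
force: [-1.3, 1.5, 7.1]
opening: 0.125
grasp_force: 30.0
```

Request:
move_arm:
  increments:
    - {"xyz":[0,11.9,-1.6],"roll":0,"grip":0}
    - {"xyz":[0,12,-0.6],"roll":0,"grip":0}
    - {"xyz":[0,12,0.3],"roll":0,"grip":0}
    - {"xyz":[0,11.9,0.8],"roll":0,"grip":0}
    - {"xyz":[0,0,0],"roll":0,"grip":0}

```text
time_s: 17.48
position: [0.6188, -0.2418, 0.2426]
tcp_rot: [[0.095, 0.996, 0.003], [0.996, -0.095, -0.001], [-0.001, 0.003, -1.0]]
force: [0.2, 0.4, 3.0]
opening: 0.127
grasp_force: 30.0
```

Request:
move_arm:
  increments:
    - {"xyz":[0,11.8,2.2],"roll":0,"grip":0}
    - {"xyz":[0,11.6,3.1],"roll":0,"grip":0}
    - {"xyz":[0,5.1,1.7],"roll":0,"grip":0}
    - {"xyz":[0,0,0],"roll":0,"grip":0}
    - {"xyz":[0,0,0],"roll":0,"grip":0}

```text
time_s: 17.9
position: [0.6453, -0.2442, 0.2357]
tcp_rot: [[0.095, 0.995, 0.001], [0.995, -0.095, -0.0], [-0.0, 0.001, -1.0]]
force: [0.5, -0.9, 0.9]
opening: 0.125
grasp_force: 30.0
```

```bash
cat > lk.py <<'E'
from h import *
import sys
s=bot.read_state(); print(s["time_s"],s["position"],s["force"])
im,d=bot.capture("wrist"); im2,d2=bot.capture("top"); im3,_=bot.capture("scene")
for n in ["wrist","top"]:
    print(n,[(r["conf"].__round__(2),(lambda w:w.round(3).tolist())(cam(n,s)[2][:3,:3]@np.array(r["at"])+cam(n,s)[2][:3,3])) for r in bot.spot_in("cap1",n)])
save(sys.argv[1],np.hstack([cv2.resize(im,(440,330)),cv2.resize(im2[110:230,300:400],(275,330))]))
E
python3 lk.py q1.png
```

```text
17.9 [ 0.64533017 -0.24424853  0.2357047 ] [ 0.4913699  -0.89550843  0.89428119]
wrist [(0.67, [0.67, -0.272, 0.05]), (0.64, [0.668, -0.223, 0.051]), (0.64, [0.666, -0.202, 0.099]), (0.52, [0.649, -0.207, 0.053])]
top []
```

View pics/q1.png

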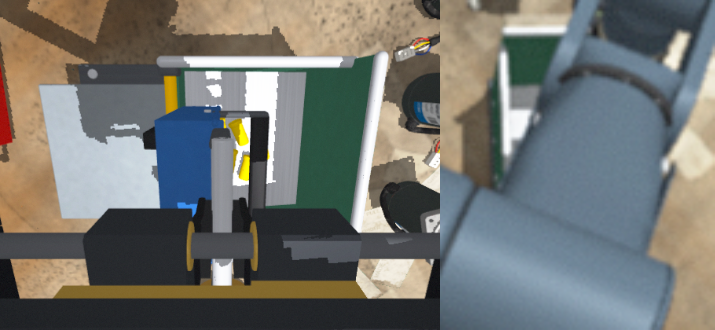

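Wrist view: the tote stands at about 90° on the rail. Yellow caps are visible below it at (240,130) to (245,170) in the hopper, though one may still be at the lip. Tilting a bit further with a shake.

Request:
move_arm:
  increments:
    - {"xyz":[0,10.3,3.6],"roll":0,"grip":0}
    - {"xyz":[0,9.9,4.4],"roll":0,"grip":0}
    - {"xyz":[0,0,0],"roll":0,"grip":0}
    - {"xyz":[0,-9.9,-4.4],"roll":0,"grip":0}
    - {"xyz":[0,-10.3,-3.6],"roll":0,"grip":0}

```text
time_s: 18.57
position: [0.6474, -0.2443, 0.2359]
tcp_rot: [[0.094, 0.996, 0.005], [0.996, -0.094, -0.001], [-0.0, 0.005, -1.0]]
force: [3.6, -0.5, 2.2]
opening: 0.128
grasp_force: 30.0
```

Request:
move_arm:
  increments:
    - {"xyz":[0,-10.5,-2.8],"roll":0,"grip":0}
    - {"xyz":[0,-10.6,-2],"roll":0,"grip":0}
    - {"xyz":[0,10.6,2],"roll":0,"grip":0}
    - {"xyz":[0,10.5,2.8],"roll":0,"grip":0}
    - {"xyz":[0,0,0],"roll":0,"grip":0}

```text
time_s: 18.98
position: [0.6456, -0.2441, 0.2362]
tcp_rot: [[0.095, 0.995, 0.001], [0.995, -0.095, -0.0], [-0.0, 0.001, -1.0]]
force: [1.9, 0.3, 5.2]
opening: 0.124
grasp_force: 30.0
```

```bash
python3 lk.py q2.png
python3 - <<'E'
from h import *
s=bot.read_state(); im,d=bot.capture("wrist"); P=cloud(cam("wrist",s),d); C=im.astype(int)
y=(C[...,0]>140)&(C[...,1]>100)&(C[...,2]<90)&np.isfinite(P[...,0])&(P[...,0]>.605)&(P[...,0]<.75)&(P[...,1]<-.14)&(P[...,1]>-.34)
n,l,st,ce=cv2.connectedComponentsWithStats(y.astype(np.uint8))
for i in range(1,n):
    if st[i,4]>15: print(st[i,4],ce[i].round(),np.median(P[l==i],0).round(3),"z",P[l==i][:,2].min().round(3),P[l==i][:,2].max().round(3))
E
```

```text
18.9833 [ 0.64563337 -0.24410989  0.23621613] [1.93972175 0.33717992 5.24483832]
wrist [(0.66, [0.668, -0.225, 0.047]), (0.56, [0.671, -0.272, 0.049])]
top []
232 [222. 115.] [ 0.607 -0.167  0.108] z 0.104 0.112
494 [304. 168.] [ 0.67  -0.224  0.051] z 0.036 0.055
100 [299. 200.] [ 0.662 -0.254  0.052] z 0.04 0.253
430 [314. 213.] [ 0.676 -0.271  0.049] z 0.033 0.053
169 [240. 317.] [ 0.64  -0.212  0.327] z 0.322 0.329
171 [325. 318.] [ 0.659 -0.213  0.327] z 0.323 0.329
```

Request:
move_arm:
  increments:
    - {"xyz":[0,-5.1,-1.7],"roll":0,"grip":0}
    - {"xyz":[0,-11.6,-3.1],"roll":0,"grip":0}
    - {"xyz":[0,-11.8,-2.2],"roll":0,"grip":0}
    - {"xyz":[0,-11.9,-1],"roll":0,"grip":0}
    - {"xyz":[0,-12,-0.3],"roll":0,"grip":0}

```text
time_s: 19.7
position: [0.5931, -0.239, 0.2442]
tcp_rot: [[0.095, 0.995, 0.002], [0.995, -0.095, -0.0], [-0.0, 0.003, -1.0]]
force: [2.6, -0.2, 0.7]
opening: 0.128
grasp_force: 30.0
```

Request:
move_arm:
  increments:
    - {"xyz":[0,-12,0.6],"roll":0,"grip":0}
    - {"xyz":[0,-11.9,1.6],"roll":0,"grip":0}
    - {"xyz":[0,-11.7,2.5],"roll":0,"grip":0}
    - {"xyz":[0,-11.5,3.4],"roll":0,"grip":0}
    - {"xyz":[0,-11.2,4.3],"roll":0,"grip":0}

```text
time_s: 20.12
position: [0.5341, -0.2331, 0.2312]
tcp_rot: [[0.095, 0.995, 0.0], [0.995, -0.095, 0.001], [0.001, 0.0, -1.0]]
force: [1.3, -0.9, -0.8]
opening: 0.13
grasp_force: 30.0
```

Request:
move_arm:
  increments:
    - {"xyz":[0,-10.8,5.2],"roll":0,"grip":0}
    - {"xyz":[0,-10.4,6],"roll":0,"grip":0}
    - {"xyz":[0,0,0],"roll":0,"grip":0}

```text
time_s: 20.37
position: [0.5104, -0.2301, 0.2185]
tcp_rot: [[0.096, 0.995, -0.006], [0.995, -0.096, 0.003], [0.003, -0.006, -1.0]]
force: [-1.0, 0.1, 1.9]
opening: 0.126
grasp_force: 30.0
```

```bash
python3 lk.py q3.png
```

```text
20.3667 [ 0.51037172 -0.23013646  0.21854564] [-1.01478681  0.05592597  1.92680051]
wrist [(0.77, [0.671, -0.269, 0.051])]
top [(0.64, [0.617, -0.207, 0.144]), (0.49, [0.575, -0.013, 0.037])]
```

View pics/q3.png

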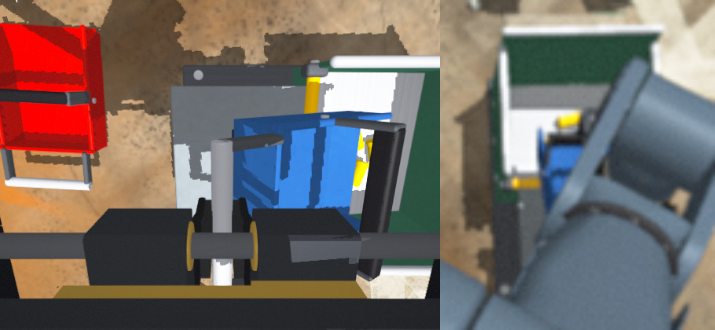

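Wrist view: the visible part of the tray is empty, and caps lie in the hopper at (365,160). In the top view a cap shows beside the lip at (570,120); I'll check its height.

```bash
cat > yl.py <<'E'
from h import *
s=bot.read_state(); print(s["time_s"])
for n in ["wrist","top"]:
    im,d=bot.capture(n); P=cloud(cam(n,s),d); C=im.astype(int)
    y=(C[...,0]>110)&(C[...,1]>80)&(C[...,2]<.55*C[...,0])&(C[...,1]>.65*C[...,0])&np.isfinite(P[...,0])&(P[...,0]>.46)&(P[...,0]<.75)&(P[...,1]<-.14)&(P[...,1]>-.34)&(P[...,2]<.2)
    k,l,st,ce=cv2.connectedComponentsWithStats(y.astype(np.uint8))
    for i in range(1,k):
        if st[i,4]>=(15 if n=="wrist" else 5): print(n,st[i,4],ce[i].round(),np.median(P[l==i],0).round(3),"z",np.percentile(P[l==i][:,2],[5,50,95]).round(3))
E
python3 yl.py
```

```text
20.6167
wrist 772 [390. 119.] [ 0.601 -0.169  0.11 ] z [0.105 0.11  0.111]
wrist 143 [452. 178.] [ 0.674 -0.233  0.051] z [0.049 0.051 0.052]
wrist 603 [455. 208.] [ 0.678 -0.264  0.049] z [0.036 0.049 0.051]
top 31 [346. 154.] [ 0.695 -0.244  0.044] z [0.033 0.044 0.048]
top 36 [331. 176.] [ 0.6   -0.166  0.109] z [0.093 0.109 0.114]
```

Request:
move_arm:
  increments:
    - {"xyz":[0,-9.9,6.8],"roll":0,"grip":0}
    - {"xyz":[0,-9.3,7.5],"roll":0,"grip":0}
    - {"xyz":[0,-8.7,8.2],"roll":0,"grip":0}
    - {"xyz":[0,-8,8.9],"roll":0,"grip":0}
    - {"xyz":[0,-7.3,9.5],"roll":0,"grip":0}

```text
time_s: 21.13
position: [0.4726, -0.2282, 0.1793]
tcp_rot: [[0.095, 0.995, 0.004], [0.995, -0.095, -0.002], [-0.001, 0.005, -1.0]]
force: [3.1, 1.2, -1.0]
opening: 0.127
grasp_force: 30.0
```

Request:
move_arm:
  increments:
    - {"xyz":[0,-6,10.1],"roll":0,"grip":0}
    - {"xyz":[0,-4.6,9.3],"roll":0,"grip":0}
    - {"xyz":[0,-3.5,8],"roll":0,"grip":0}
    - {"xyz":[0,0,0],"roll":0,"grip":0}
    - {"xyz":[0,0,0],"roll":0,"grip":0}

```text
time_s: 21.55
position: [0.457, -0.2261, 0.1515]
tcp_rot: [[0.095, 0.995, -0.001], [0.995, -0.095, 0.001], [0.001, -0.001, -1.0]]
force: [-0.0, 1.1, 0.7]
opening: 0.126
grasp_force: 30.0
```

The pose is about 3 mm inside the arc. I'll check the tote's tilt and position numerically before setting down.

```bash
cat > pose.py <<'E'
from h import *
np.set_printoptions(precision=1,suppress=True)
s=bot.read_state(); im,d=bot.capture("wrist"); P=cloud(cam("wrist",s),d); C=im.astype(int)
R=np.array([.5943,-.239,.104]); a=np.radians(-5.5); xh=np.array([np.cos(a),np.sin(a),0]); yh=np.array([-np.sin(a),np.cos(a),0])
H=np.stack([(P-R)@xh,(P-R)@yh,P[...,2]-.1],-1)*1000   # mm in hopper frame, z above ledge
ok=np.isfinite(H[...,0])&(abs(H[...,1])<70)
print(s["time_s"],s["position"]*1000 if hasattr(s["position"],"shape") else s["position"],s["force"],"TCP hopper",((np.array(s["position"])-R)@xh*1000),(s["position"][2]-.1)*1000)
b=ok&(C[...,2]>C[...,0]+40)&(C[...,2]>C[...,1]+20)&(H[...,2]<60)
# side profile of blue floor (excluding walls: |y|<45)
f=b&(abs(H[...,1])<42)
for x in range(-110,60,15):
    m=f&(abs(H[...,0]-x)<4)
    if m.sum()>20: print("blue x",x,"z pct",np.percentile(H[m][:,2],[5,50,95]),m.sum())
w=ok&(C.min(-1)>105)&(H[...,0]<-115)&(H[...,0]>-170)&(H[...,2]>30)&(H[...,2]<95); 
if w.sum(): print("bar",w.sum(),np.median(H[w],0),np.percentile(H[w][:,2],95))
k=ok&(C.max(-1)<75)&(H[...,2]>75)&(H[...,2]<112)&(H[...,0]>-70)&(H[...,0]<10)
if k.sum(): print("grip",k.sum(),np.median(H[k],0),np.percentile(H[k][:,2],95))
bb=b&np.isfinite(H[...,0]); print("blue x extent",np.percentile(H[bb][:,0],[.5,99.5]))
y=(C[...,0]>110)&(C[...,1]>80)&(C[...,2]<.55*C[...,0])&(C[...,1]>.65*C[...,0])&ok&(H[...,0]>-130)&(H[...,0]<160)
k,l,st,ce=cv2.connectedComponentsWithStats(y.astype(np.uint8))
for i in range(1,k):
    if st[i,4]>20: print("yellow",st[i,4],np.median(H[l==i],0))
E
python3 pose.py
```

```text
21.55 [ 457.  -226.1  151.5] [-0.   1.1  0.7] TCP hopper -137.91639276622675 51.527229261934146
blue x -95 z pct [22.5 42.3 58.5] 1242
blue x -80 z pct [23.4 24.3 25.4] 740
blue x -65 z pct [23.3 24.3 25.3] 1242
blue x -50 z pct [23.4 24.4 25.4] 1361
blue x -35 z pct [23.4 24.4 25.4] 1668
blue x -20 z pct [23.4 24.4 25.5] 1689
blue x -5 z pct [23.4 24.4 25.4] 1666
blue x 10 z pct [23.5 24.5 25.5] 1536
bar 3898 [-136.6   17.9   70.1] 71.58246366025503
grip 1469 [-37.8  13.5  94.5] 98.43147812181688
blue x extent [-96.9  15.7]
yellow 749 [-2.1 61.8  9.3]
yellow 380 [-126.9   31.7  140.8]
yellow 3267 [-114.2   23.4  149.4]
```

The tray is empty and level but 10 mm up, with its heel riding on the rail. I'll pull it back 13 mm and then set it down.

Request:
move_arm:
  increments:
    - {"xyz":[0,0,-1],"roll":0,"grip":0}
    - {"xyz":[0,-5,0],"roll":0,"grip":0}
    - {"xyz":[0,-5,0],"roll":0,"grip":0}
    - {"xyz":[0,-3,0],"roll":0,"grip":0}
    - {"xyz":[0,0,0],"roll":0,"grip":0}

```text
time_s: 22.02
position: [0.4427, -0.2245, 0.1529]
tcp_rot: [[0.095, 0.995, -0.002], [0.995, -0.095, 0.001], [0.001, -0.002, -1.0]]
force: [-0.6, -1.2, -0.2]
opening: 0.128
grasp_force: 30.0
```

Request:
move_arm:
  increments:
    - {"xyz":[0,0,3],"roll":0,"grip":0}
    - {"xyz":[0,0,3],"roll":0,"grip":0}
    - {"xyz":[0,0,2],"roll":0,"grip":0}
    - {"xyz":[0,0,0],"roll":0,"grip":0}
    - {"xyz":[0,0,0],"roll":0,"grip":0}

```text
time_s: 22.43
position: [0.4432, -0.2244, 0.1445]
tcp_rot: [[0.095, 0.996, -0.002], [0.996, -0.095, 0.001], [0.001, -0.002, -1.0]]
force: [-3.5, 0.6, 1.1]
opening: 0.125
grasp_force: 30.0
```

```bash
python3 pose.py
```

```text
22.4333 [ 443.2 -224.4  144.5] [-3.5  0.6  1.1] TCP hopper -151.83936727708658 44.548524252585295
blue x -110 z pct [15.8 45.9 58.7] 2183
blue x -95 z pct [15.1 16.1 17.2] 538
blue x -80 z pct [14.8 15.8 16.9] 1245
blue x -65 z pct [14.5 15.6 16.6] 1292
blue x -50 z pct [14.2 15.2 16.2] 1608
blue x -35 z pct [14. 15. 16.] 1644
blue x -20 z pct [13.7 14.7 15.7] 1615
blue x -5 z pct [13.4 14.4 15.5] 1533
bar 3888 [-150.5   18.6   63. ] 64.46753020784224
grip 1627 [-51.1  -2.6  86.4] 90.62053804408346
blue x extent [-111.2    2.2]
yellow 466 [-3.9 61.2  7.4]
yellow 1875 [-121.3   23.7  142.2]
```

Request:
move_arm:
  increments:
    - {"xyz":[0,0,1.5],"roll":0,"grip":0}
    - {"xyz":[0,0,1],"roll":0,"grip":0}
    - {"xyz":[0,2,0],"roll":0,"grip":0}
    - {"xyz":[0,2,0],"roll":0,"grip":0}
    - {"xyz":[0,0,0],"roll":0,"grip":0}

```text
time_s: 22.9
position: [0.4489, -0.2257, 0.1425]
tcp_rot: [[0.095, 0.995, 0.001], [0.995, -0.095, -0.001], [-0.001, 0.001, -1.0]]
force: [-2.1, 0.2, -0.0]
opening: 0.128
grasp_force: 30.0
```

```bash
python3 pose.py
```

```text
22.9 [ 448.9 -225.7  142.5] [-2.1  0.2 -0. ] TCP hopper -146.0355740101714 42.54522933914254
blue x -80 z pct [13.9 14.8 15.8] 1256
blue x -65 z pct [13.8 14.8 15.8] 1251
blue x -50 z pct [13.7 14.7 15.7] 1503
blue x -35 z pct [13.7 14.7 15.6] 1678
blue x -20 z pct [13.6 14.5 15.5] 1674
blue x -5 z pct [13.5 14.5 15.5] 1558
blue x 10 z pct [13.7 14.9 16. ] 506
bar 3896 [-144.8   17.9   61.1] 62.56145539896626
grip 1386 [-45.7  -5.2  85.6] 89.35460136283317
blue x extent [-105.     7.9]
yellow 764 [-2.7 61.3  8.9]
yellow 2442 [-118.6   23.2  140.3]
```

Request:
move_arm:
  increments:
    - {"xyz":[0,0,0.5],"roll":0,"grip":0}
    - {"xyz":[0,0,0],"roll":0,"grip":20}
    - {"xyz":[0,0,0],"roll":0,"grip":34}
    - {"xyz":[0,0,0],"roll":0,"grip":34}
    - {"xyz":[0,0,0],"roll":0,"grip":34}

```text
time_s: 23.37
position: [0.4485, -0.2257, 0.1421]
tcp_rot: [[0.095, 0.995, 0.001], [0.995, -0.095, -0.001], [-0.001, 0.001, -1.0]]
force: [0.9, 1.5, 0.7]
opening: 0.308
grasp_force: 0.0
```

Request:
move_arm:
  increments:
    - {"xyz":[0,0,-8],"roll":0,"grip":34}
    - {"xyz":[0,0,-16],"roll":0,"grip":34}
    - {"xyz":[0,0,-30],"roll":0,"grip":34}
    - {"xyz":[0,0,-40],"roll":0,"grip":34}
    - {"xyz":[0,0,-40],"roll":0,"grip":34}

```text
time_s: 23.78
position: [0.4474, -0.2248, 0.2774]
tcp_rot: [[0.095, 0.995, -0.001], [0.995, -0.095, 0.001], [0.001, -0.001, -1.0]]
force: [0.3, -0.6, 0.0]
opening: 0.345
grasp_force: 0.0
```

Request:
move_arm:
  increments:
    - {"xyz":[0,20,-20],"roll":0,"grip":34}
    - {"xyz":[0,30,0],"roll":0,"grip":34}
    - {"xyz":[0,20,0],"roll":0,"grip":34}
    - {"xyz":[0,0,0],"roll":0,"grip":34}
    - {"xyz":[0,0,0],"roll":0,"grip":34}

```text
time_s: 24.2
position: [0.5178, -0.2318, 0.2962]
tcp_rot: [[0.094, 0.996, -0.0], [0.996, -0.094, -0.0], [-0.0, -0.0, -1.0]]
force: [0.3, -0.4, -0.0]
opening: 0.342
grasp_force: 0.0
```

```bash
python3 pose.py
python3 - <<'E'
from h import *
s=bot.read_state(); im,d=bot.capture("wrist"); c=cam("wrist",s)
for l in ["cap1","gearhead_mid","grease"]: print(l,[(round(r["conf"],2),(c[2][:3,:3]@np.array(r["at"])+c[2][:3,3]).round(3).tolist()) for r in bot.spot_in(l,"wrist")])
im,d=bot.capture("scene"); c=cam("scene")
for l in ["gearhead_mid","grease"]: print(l,[(round(r["conf"],2),(c[2][:3,:3]@np.array(r["at"])+c[2][:3,3]).round(3).tolist()) for r in bot.spot_in(l,"scene")])
E
```

```text
24.2 [ 517.8 -231.8  296.2] [ 0.3 -0.4 -0. ] TCP hopper -76.79718713251975 196.16505129561332
blue x -110 z pct [-0.8  0.3  1.5] 45
blue x -95 z pct [13.2 14.4 15.6] 691
blue x -80 z pct [13.3 14.4 15.7] 673
blue x -65 z pct [13.3 14.5 15.6] 704
blue x -50 z pct [13.2 14.5 15.7] 687
blue x -35 z pct [13.3 14.3 15.7] 62
blue x -20 z pct [13.3 14.5 15.7] 455
blue x -5 z pct [13.3 14.4 15.6] 687
blue x 10 z pct [14.  15.9 17.8] 749
blue x 25 z pct [19.5 21.4 23.4] 792
bar 1591 [-143.3   -1.1   60.2] 61.844260126294316
grip 1449 [-42.2  23.1  95.8] 97.32502897861806
blue x extent [-104.5   35. ]
yellow 209 [-0.2 61.9  9.7]
yellow 402 [ 72.6  22.1 -49.4]
yellow 761 [ 94.7 -11.4 -53.1]
yellow 208 [ 63.9 -12.1 -46.5]
yellow 534 [-94.2  32.1 284.9]
yellow 532 [-56.6  31.9 284.7]
yellow 6623 [-63.6  23.7 294.4]
cap1 [(0.83, [0.696, -0.243, 0.044]), (0.82, [0.667, -0.225, 0.048]), (0.77, [0.663, -0.255, 0.052]), (0.74, [0.668, -0.271, 0.051])]
gearhead_mid []
grease [(0.42, [0.466, -0.469, 0.033]), (0.27, [0.547, -0.234, 0.117])]
gearhead_mid [(0.74, [0.433, 0.029, 0.045])]
grease [(0.62, [0.55, 0.01, 0.039])]
```

Four caps are visible in the hopper and none in the tray. I'll look for the fifth from further ahead.

Request:
move_arm:
  increments:
    - {"xyz":[0,30,-20],"roll":0,"grip":34}
    - {"xyz":[0,40,-20],"roll":0,"grip":34}
    - {"xyz":[20,40,-20],"roll":0,"grip":34}
    - {"xyz":[20,30,0],"roll":0,"grip":34}
    - {"xyz":[0,0,0],"roll":0,"grip":34}

```text
time_s: 25.02
position: [0.6572, -0.2048, 0.3522]
tcp_rot: [[0.091, 0.996, 0.006], [0.996, -0.091, 0.001], [0.001, 0.006, -1.0]]
force: [-0.8, 0.5, -0.0]
opening: 0.342
grasp_force: 0.0
```

```bash
python3 pose.py|grep yellow
python3 - <<'E'
from h import *
s=bot.read_state(); im,d=bot.capture("wrist"); c=cam("wrist",s)
print([(round(r["conf"],2),(c[2][:3,:3]@np.array(r["at"])+c[2][:3,3]).round(3).tolist()) for r in bot.spot_in("cap1","wrist")])
# floor coverage of tray interior, 5 mm cells
P=cloud(c,d); R=np.array([.5943,-.239,.104]); a=np.radians(-5.5); xh=np.array([np.cos(a),np.sin(a),0]); yh=np.array([-np.sin(a),np.cos(a),0])
X=(P-R)@xh*1000; Y=(P-R)@yh*1000; Z=P[...,2]*1000-100
m=np.isfinite(X)&(Z>8)&(Z<48)
for x in range(-105,40,10): print(x,"".join("%4.0f"%np.median(Z[q]) if (q:=m&(abs(X-x)<5)&(abs(Y-y)<5)).sum()>3 else "   ." for y in range(-55,60,10)))
E
```

```text
yellow 155 [ 1.4 61.6  9.3]
yellow 271 [ 50.9  24.8 -45.6]
yellow 267 [ 73.8  22.5 -49.2]
yellow 260 [103.    2.5 -54.3]
yellow 264 [ 61.4 -13.7 -47.4]
yellow 254 [ 84.3 -23.5 -51.1]
yellow 186 [ 41.3  66.4 342.1]
yellow 191 [ 78.9  66.3 342.3]
yellow 6648 [ 71.7  63.7 350.5]
[(0.77, [0.658, -0.259, 0.051]), (0.76, [0.671, -0.225, 0.05]), (0.71, [0.645, -0.221, 0.055]), (0.6, [0.699, -0.246, 0.045]), (0.59, [0.672, -0.269, 0.05])]
-105   27  33  32  31  32  31  32  31  32  32  37  27
-95   25  14  14  14  14  14  14  14  14  15  14  27
-85   25  14  14  14  14  14  14  14  14  14  15  28
-75   25  14  14  14  14  14  14  14  14  14  15  28
-65   34   .   .   .   .   .   .   .   .   .  15  28
-55   15  14  14  14  14  14  14  14  14  15   .  27
-45   23  14  14  14  14  14  14  14  14  15  14  28
-35   26  14  14  14  14  14  14  14  14  14  14  27
-25   27  14  14  14  14  14  14  14  14  14  14  27
-15   29  14  14  14  14  14  14  14  14  14  14  28
-5   31  14  14  14  14  14  14  14  14  14  14  20
5    .  14  15  15  15  15  15  14  15  15  14  14
15    .  17  17  18  17  17  17  18  18  18  18  27
25   32  21  21  21  21  21  21  21  22  21  22  27
35   28  24  24  24  24  24  24  24  24  24  25  25
```

All five caps are in the hopper. The tray is empty and level, with its heel behind the rail. Handing in.

```bash
python3 -c "
from rig import bot
print(bot.hand_in())"
```

```text
the job is handed in; nothing more can be done
None
```

The job is handed in: all five caps are in the hopper, and the empty blue tote is let go, level on the ledge with its heel behind the rail; the heel rode up onto the rail on the way down, and I pulled it back 13 mm to correct that.

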